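Lock the stall lamp's battery hatch with the slot key

TASK

One of the two blue battery packs of the stall's lamps still has its slotted hatch fastener open (slot towards the red dots). Take the slot key from its wooden block, put its blade in that slot and turn it a quarter turn clockwise, right to the stop, so that the slot lines up with the green dots, then stand the key back in the pocket of its block with the flange down on the wood, and let go. Leave the other pack locked and the things around them where they stand.

Things in the scene. Friction and masses are not known exactly. Their poses are not given: they have to be found in the camera images.
- pack_a: The pack whose hatch is still open: blue battery box, 110 mm (x) by 150 mm (y), 60 mm tall, with a grey hatch on top, fixed to the table. Origin: centre of its underside; the fastener stands in the middle of its top, with red dots on the hatch 38 mm from its axis along +x and -x, and green dots along +y and -y
- pack_b: The pack that is already locked, same look: blue battery box, 110 mm (x) by 150 mm (y), 60 mm tall, with a grey hatch on top, fixed to the table. Origin: centre of its underside; the fastener stands in the middle of its top, with red dots on the hatch 38 mm from its axis along +x and -x, and green dots along +y and -y
- fast_a_slot (a point): Point on the axis of the aluminium fastener of the open pack, level with its top (74 mm above the table). It turns with the fastener: its x axis lies along the slot, its z axis is up. The slot is 8 mm wide, 10 mm deep, runs right across the 47 mm disc and is the same either way round; a fixed black collar, 62 mm across, stands around the disc, level with its top
- fast_b_slot (a point): Point on the axis of the aluminium fastener of the locked pack, level with its top (74 mm above the table). It turns with the fastener: its x axis lies along the slot, its z axis is up. The slot is 8 mm wide, 10 mm deep, runs right across the 47 mm disc and is the same either way round; a fixed black collar, 62 mm across, stands around the disc, level with its top
- fast_a (a joint): Angle of the fastener of the open pack about the vertical, growing clockwise seen from above: 0 = open, slot along the pack's x axis, on the line of the two red dots; 1.57 = locked, slot along the pack's y axis, on the line of the two green dots. Hard stops at 0 and 1.60. It turns against a steady friction of about 0.05 N m and stays where it is left. Starts between 0 and 0.35.
- fast_b (a joint): Angle of the fastener of the locked pack about the vertical, growing clockwise seen from above: 0 = open, slot along the pack's x axis, on the line of the two red dots; 1.57 = locked, slot along the pack's y axis, on the line of the two green dots. Hard stops at 0 and 1.60. It turns against a steady friction of about 0.05 N m and stays where it is left. Starts locked.
- key_center (a point): Centre of the slot key, half-way up (36 mm above the blade's tip). The key stands upright, 72 mm tall, about 90 g. From the tip upward: steel blade 24 mm wide (key x) by 4 mm thick (key y), 16 mm long; steel flange 44 mm (x) by 28 mm (y), 16 to 21 mm above the tip; red handle 30 mm (x) by 14 mm (y), 21 to 72 mm above the tip, to be gripped across its 14 mm. The key is the same after half a turn; z is up
- key_tip (a point): Middle of the lower end of the key's blade, same axes as key_center
- block_mouth (a point): Centre of the mouth of the pocket in the top of the key's wooden block (fixed; 70 mm in x, 90 mm in y, 30 mm tall), 30 mm above the table. The pocket is 32 mm (x) by 12 mm (y) and 22 mm deep. The key starts standing in it, its blade along the block's x axis to within some 0.1 rad, its flange resting on the block's top, so that its tip is 16 mm below the mouth
- sauce: Sauce bottle, 70 mm across, 190 mm tall, bystander; origin under its foot
- chilli: Amber jar with red cap, 68 mm across, 85 mm tall, bystander; origin under its foot
- milk_tin: Steel tin, 74 mm across, 80 mm tall, bystander; origin under its foot
- tub: Pink plastic bowl, 150 mm across, 60 mm tall, bystander; origin under its foot
- cup: Blue plastic cup, 80 mm across, 85 mm tall, bystander; origin under its foot
- saucer: White plate, 130 mm across, 20 mm tall, bystander; origin under its foot
- spoon: Spoon lying on the table, 180 mm long, bystander; origin under its middle

How it is judged:
On the way, in this order (a step that is already met when the one before it is completed fails the run):
1. the key's blade is in the slot of the open fastener (horizontal distance between key_tip and fast_a_slot below 0.012 m and z of key_tip in the frame of fast_a_slot below -0.004 m), for 0.1 s.
2. the fastener is turned to locked by the key, its blade in the slot (all of step 1 and value of joint fast_a above 1.42 rad), for 0.2 s.
At the end, for the whole second after the job is handed in: The open pack's fastener is locked (at least 1.40 rad, that is within 10 degrees of the green dots) and the other is still locked; the key stands at rest and released in its block's pocket, upright within 7 degrees, its tip at least 13 mm below the mouth and within 12 mm of its centre (value of joint each of fast_a, fast_b above 1.4 rad and horizontal distance between key_tip and block_mouth below 0.012 m and z of key_tip in the frame of block_mouth below -0.013 m and angle between key_tip's own z axis and vertical below 0.12 rad and linear speed of key below 0.02 m/s); the robot touches nothing.
It fails at once if the locked pack's fastener is turned away from locked (below 1.40 rad) (value of joint fast_b below 1.4 rad).
It fails at once if a bystander is shifted by more than 30 mm (distance of any of sauce, chilli, milk_tin, tub, cup, saucer, spoon from where it was at the start of the episode above 0.03 m).
It also fails if it takes over 59 s, if anything falls off the work surface, if the arm or the gripper's body presses on something with over 40 N, if the wrist force passes 120 N, or if a joint passes its speed limit or range.

ROBOT

A 6-joint arm with a two-finger parallel gripper is mounted at the origin on the work surface. World frame = base frame: x ahead of the robot, y to its left, z up, the work surface at z = 0. Lengths are in m, angles in rad, forces in N, time in s.
With the tool pointing down it reaches from about 0.35 to 0.85 m from the base axis. Payload 8.1 kg.
Tool frame: the origin (TCP) lies at the very end of the fingers, on their centre line; the grasp point (between the pads) lies 19 mm behind it; z points along the fingers, y is the line along which they close (so a half turn about z gives the same grasp; the last joint's range is limited). The gripper opens to 85 mm and grips with 20 to 120 N. Pads are 22 mm wide; open, the fingers measure 114 mm over their backs; the gripper's body (76 mm by 85 mm) begins 54 mm behind the grasp point. The pads swing forward as they close: fully open they stand 13 mm farther back than shut.
Start: joints at [1.026, 0.13, 1.488, -0, 1.523, -0.085], TCP at [0.266, 0.538, 0.231] pointing down, gripper open.
Joint ranges: [-2.96, 2.96], [-0.89, 2.26], [0.02, 2.5], [-1.34, 4.48], [0, 2.73], [-2.66, 2.66]. Speed limits (rad/s): [2.39, 2.39, 2.79, 3.14, 3.14, 3.14].

INTERFACE

Orientations are given as a 3x3 rotation matrix whose columns are the frame's x, y, z axes.
In Python, from cell import * gives the robot as it stands. The module is installed in compiled form; this text tells all that it offers.
- The arm moves only by the tool drive_tool, never from a script. Its argument "plan" is a list that holds one entry, the list of rows, each a list of 7 numbers: the turn, a rotation vector about the tool's x, y, z in rad, then the shift along the tool's x, y, z in m, then the closure, from -1 (fully open) to 1 (shut). In form: [[[ax, ay, az, x, y, z, gripper], ...]]. A call has 1 to 5 rows; each row is the pose to reach, as a shift and turn from the pose commanded when the call began, along the tool's axes at that moment; what a row does not reach only later rows make up. A row lasts 1/10 s, in which the tool goes at most 50 mm and 8.59 degrees, less where a joint would pass 70% of its speed; a pose out of reach is approached as far as the arm can. A call with a gripper value outside its range is refused whole. The fingers move at their own pace and stop on an object; "force" is the grip in N (left out, the last holds). Time passes only in rows, so rows that repeat a pose let the fingers close. It gives the time, the measured TCP pose, the force, the opening and the grip force at its end, in the units of the state.
- get_obs(): the state, without advancing time (a new reading comes with each control period).
- read_camera(name): name is "scene" or "top" or "wrist"; returns a dict with "color" (480x640x3 uint8, red, green, blue), "z_map" (480x640 float32, m along the optical axis (not along the pixel's ray), 0 where there is no reading), "intrinsics" (3x3 intrinsics, pixels), "rvec" (rotation vector, rad) and "tvec" (3), from world to camera coordinates, as OpenCV has them. Camera axes: x right, y down, z forward; pixel columns grow to the right and rows downward; lengths in m; the calibration is good to about 2 mm. A picture is of the moment at which its call begins.
- close_job(): hands the job in; it is judged then, once.
The state is a dict: "t": time; "qpos": joint angles; "joint_vel": joint speeds; "tau": joint torques, N m; "tcp_pos": TCP position; "tool_rot": TCP orientation; "contact_force": force on the tool from outside, world axes, zero at the start; "moment": the same for the moment, N m; "gripper_width": finger opening in m; "grasp_force": force on a finger pad.
Only numpy, scipy, OpenCV 4.12 (cv2) and the standard library are available. Lean on these libraries where they do the work, as an engineer would, in place of code of your own. Each camera call takes 0.05 s, during which the arm holds its last target. There are 200 camera calls.

## Working session

There is one attempt and no reset: what is moved stays moved. The work goes in short steps, Python scripts to look and compute and a tool call to move; the robot and the scene stay as the last step left them, time stands still between calls to the robot, and variables do not carry over. Pictures are saved under pics/ and viewed, at most 10 in all, crops included, and the job is handed in when it is done.

Besides the shell and the picture viewer there is one more tool, called after "Emit:" by a JSON object that holds its "method" and its "body", one argument or row to a line. drive_tool: Moves the arm, as the interface text tells. Its arguments: {"type":"object","properties":{"plan":{"type":"array"},"force":{"type":"number"}},"required":["plan"]}

```bash
mkdir -p pics; cat > h.py <<'E'
from cell import *
import numpy as np, cv2
def cam(n):
    d=read_camera(n); d['R']=cv2.Rodrigues(np.array(d['rvec'],float))[0]; d['t']=np.array(d['tvec'],float).ravel(); return d
def ray(d,u,v,z):
    K=d['intrinsics']; r=d['R'].T@np.linalg.inv(K)@np.array([u,v,1.]); c=-d['R'].T@d['t']
    return c+r*(z-c[2])/r[2]
def pts(d):
    v,u=np.mgrid[0:480,0:640]; z=d['z_map']; K=d['intrinsics']
    P=np.stack([(u-K[0,2])/K[0,0]*z,(v-K[1,2])/K[1,1]*z,z],-1)
    return (P-d['t'])@d['R']
def save(d,n): cv2.imwrite('pics/'+n,cv2.cvtColor(d['color'],cv2.COLOR_RGB2BGR))
E
python3 - <<'E'
from h import *
for n in('top','scene'):
    d=cam(n); save(d,n+'1.png'); np.savez(n+'1.npz',**d); print(n,-d['R'].T@d['t'],d['R'].tolist())
o=get_obs(); print(o)
E
```

```text
top [ 0.2910496  -0.03559173  1.29060917] [[-0.019565638350233172, -0.9998037233527794, -0.003114573143520316], [-0.9821955409075087, 0.01980301789147032, -0.18681477431883192], [0.1868397848889628, -0.0005960304594067323, -0.9823902175461325]]
scene [ 1.11153268 -0.80336232  0.86426455] [[0.821857200138634, 0.569391300135158, -0.018555050813187007], [0.34607027608506163, -0.5248585878473135, -0.7776624118300519], [-0.45253298950540044, 0.6327061008820116, -0.6284082139151166]]
{'t': 0.1, 'qpos': array([ 1.02561500e+00,  1.31114420e-01,  1.48918578e+00,  5.39809599e-06,
        1.52303855e+00, -8.53974143e-02]), 'joint_vel': array([-1.10134783e-03, -1.84996328e-03, -2.56292518e-03, -2.82508620e-05,
       -6.48288686e-04, -2.09584521e-03]), 'tau': array([ 1.23158228e-03, -5.70951247e+01, -5.01940191e+01, -1.84033524e-04,
        8.09304009e-03, -3.34853962e-05]), 'tcp_pos': array([0.26596055, 0.53725708, 0.23032371]), 'tool_rot': array([[-8.96148222e-01,  4.43753913e-01, -9.10085776e-04],
       [ 4.43754820e-01,  8.96146997e-01, -1.49016913e-03],
       [ 1.54302254e-04, -1.73926736e-03, -9.99998476e-01]]), 'contact_force': array([ 0.22407859, -0.70194721,  0.79746964]), 'moment': array([ 0.01126888, -0.04793906,  0.0116145 ]), 'grasp_force': 0.0, 'gripper_width': 0.08529342229036779}
```

View pics/top1.png

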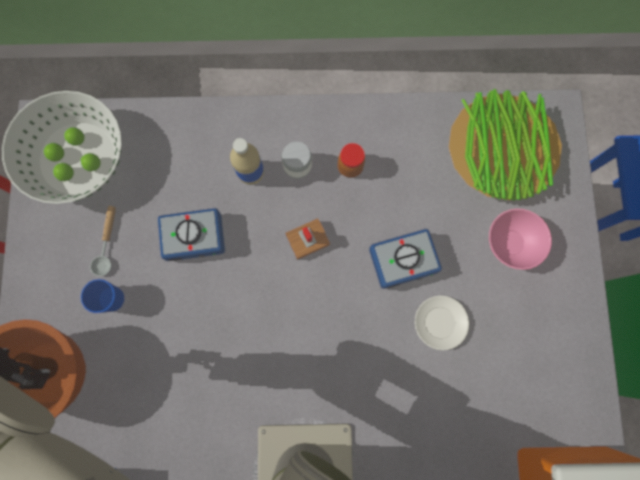

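View pics/scene1.png

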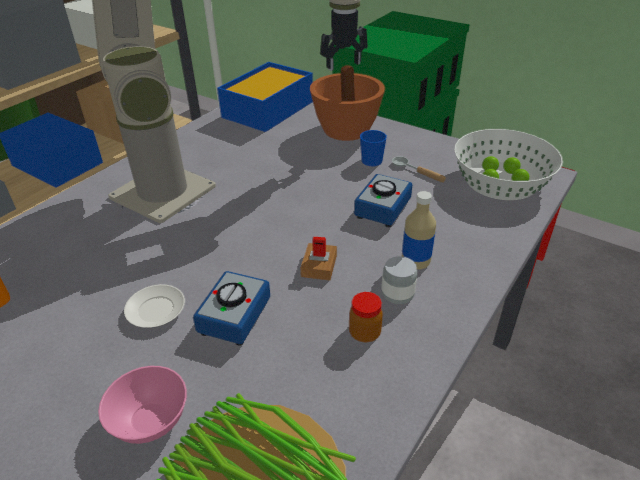

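The top view shows packs at (190,232) and (406,257), with the key block at (307,238). The left slot points up the image towards the red dots, so that pack looks open. The right slot lies towards the green dots. Next I'll measure both.

```bash
python3 - <<'E'
from h import *
d=dict(np.load('top1.npz')); im=d['color']; hsv=cv2.cvtColor(im,cv2.COLOR_RGB2HSV)
H,S,V=[hsv[...,i].astype(int) for i in range(3)]
red=((H<8)|(H>172))&(S>130)&(V>90); grn=(H>45)&(H<90)&(S>110)&(V>70)
for nm,(u0,u1,v0,v1) in dict(L=(155,228,203,264),R=(365,445,225,292)).items():
    for c,m in(('red',red),('grn',grn)):
        mm=np.zeros_like(m); mm[v0:v1,u0:u1]=m[v0:v1,u0:u1]
        n,_,st,ce=cv2.connectedComponentsWithStats(mm.astype('uint8'))
        for i in range(1,n):
            if st[i,4]>=2: print(nm,c,st[i,4],ce[i].round(1),ray(d,*ce[i],.062).round(4))
P=pts(d)
m=np.zeros_like(red); m[215:265,280:335]=True
w=m&(P[...,2]>.024)&(P[...,2]<.036)&(H>5)&(H<20)&(S>100)
c,s,a=cv2.minAreaRect(np.argwhere(w)[:,::-1].astype(np.float32)); print('wood',w.sum(),c,s,a,ray(d,*c,.03), [ray(d,*p,.03).round(4).tolist() for p in cv2.boxPoints((c,s,a))])
r=m&red&(P[...,2]>.07); print('handle top',r.sum(),P[r].mean(0),P[r].max(0))
K=lambda x0,x1,y0,y1:cv2.resize(im[y0:y1,x0:x1],None,fx=5,fy=5,interpolation=cv2.INTER_CUBIC)
o=np.hstack([K(160,220,205,260),K(280,335,215,270),K(380,435,230,285)][:3])[:600]
o=cv2.resize(o,(800,int(800*o.shape[0]/o.shape[1])))
cv2.imwrite('pics/c1.png',o[...,::-1])
E
```

```text
L red 11 [187. 217.] [0.5996 0.2748 0.062 ]
L red 11 [190. 247.] [0.5254 0.2656 0.062 ]
L grn 7 [204.  229.7] [0.5672 0.2329 0.062 ]
L grn 12 [173.2 233.9] [0.5583 0.307  0.062 ]
R red 12 [401.5 241.7] [ 0.5282 -0.2417  0.062 ]
R red 10 [411.2 271.5] [ 0.4556 -0.2611  0.062 ]
R grn 9 [421.3 252.1] [ 0.5018 -0.2878  0.062 ]
R grn 11 [391.4 260.9] [ 0.482  -0.2152  0.062 ]
wood 640 (307.24322509765625, 238.04052734375) (26.81049346923828, 35.33695983886719) 65.77225494384766 [ 0.5481556  -0.01522842  0.03      ] [[0.5618, 0.038, 0.03], [0.597, -0.0424, 0.03], [0.5346, -0.0682, 0.03], [0.5, 0.0116, 0.03]]
handle top 66 [ 0.54923112 -0.01460868  0.08556236] [ 0.5643456  -0.00408792  0.09089057]
```

View pics/c1.png

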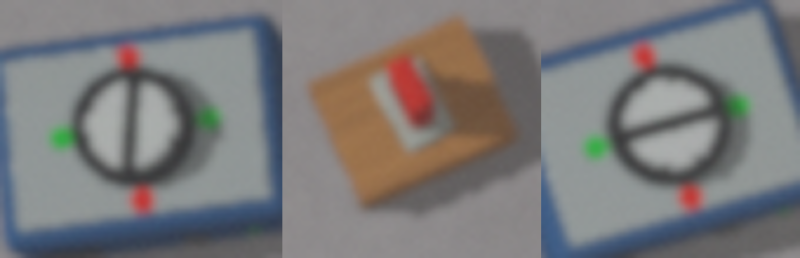

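Open pack: centre (0.5627, 0.270), yaw 0.122, slot slightly clockwise of the red line. The four dots agree, and each sits 37–38 mm from the axis. Block yaw is about 0.40, and the key is at about (0.549, -0.015). I'll go above the key.

```bash
cat >> h.py <<'E'
def goto(x,y,z,a):
    """tool down, tool y axis at world angle a -> rotvec & shift in tool axes"""
    from scipy.spatial.transform import Rotation as Rr
    o=get_obs(); R=np.array(o['tool_rot']); p=np.array(o['tcp_pos'])
    yv=np.array([np.cos(a),np.sin(a),0]); zv=np.array([0,0,-1.]); T=np.stack([np.cross(yv,zv),yv,zv],1)
    print('t',o['t'],'p',p.round(4),'yaw',np.arctan2(R[1,1],R[0,1]).round(4),'q6',o['qpos'][5].round(2))
    print('rot',Rr.from_matrix(R.T@T).as_rotvec().round(4),'shift',(R.T@(np.array([x,y,z])-p)).round(4))
E
python3 -c "
from h import *
goto(.549,-.015,.23,1.97)"
```

```text
t 0.1 p [0.266  0.5373 0.2303] yaw 1.111 q6 -0.09
rot [-0.0016 -0.0009 -0.859 ] shift [-0.4987 -0.3693  0.0009]
```

Emit:
{"method": "drive_tool", "body": {
  "plan": [
    [[-0.001,-0.001,-0.859,-0.499,-0.369,0.0,-1],[-0.001,-0.001,-0.859,-0.499,-0.369,0.0,-1],[-0.001,-0.001,-0.859,-0.499,-0.369,0.0,-1],[-0.001,-0.001,-0.859,-0.499,-0.369,0.0,-1],[-0.001,-0.001,-0.859,-0.499,-0.369,0.0,-1]]
  ]
}}

```text
t: 0.6
tcp_pos: [0.3733, 0.3293, 0.231]
tool_rot: [[-0.971, -0.241, 0.0], [-0.241, 0.971, 0.0], [-0.0, 0.0, -1.0]]
contact_force: [1.1, -0.0, 0.8]
gripper_width: 0.0853
grasp_force: 0.0
```

```bash
python3 -c "
from h import *
goto(.549,-.015,.20,1.97)"
```

```text
t 0.6 p [0.3733 0.3293 0.231 ] yaw 1.8137 q6 -1.19
rot [ 0.0002  0.0005 -0.1563] shift [-0.0877 -0.3764  0.031 ]
```

Emit:
{"method": "drive_tool", "body": {
  "plan": [
    [[0,0,-0.14,-0.088,-0.376,0.03,-1],[0,0,-0.14,-0.088,-0.376,0.03,-1],[0,0,-0.14,-0.088,-0.376,0.03,-1],[0,0,-0.14,-0.088,-0.376,0.03,-1],[0,0,-0.14,-0.088,-0.376,0.03,-1]]
  ]
}}

```text
t: 1.1
tcp_pos: [0.4838, 0.1105, 0.212]
tool_rot: [[-0.93, -0.368, 0.001], [-0.368, 0.93, 0.001], [-0.001, 0.0, -1.0]]
contact_force: [0.6, 1.3, 0.1]
gripper_width: 0.0858
grasp_force: 0.0
```

```bash
python3 -c "
from h import *
goto(.549,-.015,.20,1.97)"
```

```text
t 1.1 p [0.4838 0.1105 0.212 ] yaw 1.948 q6 -1.83
rot [ 0.0004  0.001  -0.022 ] shift [-0.0144 -0.1407  0.0119]
```

Emit:
{"method": "drive_tool", "body": {
  "plan": [
    [[0,0,0,-0.012,-0.13,0.01,-1],[0,0,0,-0.012,-0.13,0.01,-1],[0,0,0,-0.012,-0.13,0.01,-1],[0,0,0,-0.012,-0.13,0.01,-1],[0,0,0,-0.012,-0.13,0.01,-1]]
  ]
}}

```text
t: 1.6
tcp_pos: [0.5421, -0.0045, 0.2016]
tool_rot: [[-0.93, -0.367, -0.001], [-0.367, 0.93, 0.001], [0.0, 0.001, -1.0]]
contact_force: [-0.2, -0.5, -0.4]
gripper_width: 0.085
grasp_force: 0.0
```

```bash
python3 -c "
from h import *
goto(.549,-.015,.20,1.97)
d=cam('wrist');save(d,'w1.png');np.savez('w1.npz',**d);print(-d['R'].T@d['t'])
P=pts(d);z=P[...,2];m=(z>.078)&(z<.094)&(abs(P[...,0]-.549)<.05)&(abs(P[...,1]+.015)<.05);print(m.sum(),P[m].mean(0),cv2.minAreaRect((P[m][:,:2]*1000).astype(np.float32)))"
```

```text
t 1.6 p [ 0.5421 -0.0045  0.2016] yaw 1.9461 q6 -2.05
rot [ 0.0014 -0.0002 -0.0239] shift [-0.0025 -0.0123  0.0016]
[ 0.46400331 -0.03524078  0.34530996]
673 [ 0.55128625 -0.01492077  0.08620594] ((552.904052734375, -14.411567687988281), (30.57685661315918, 14.241053581237793), 26.492101669311523)
```

View pics/w1.png

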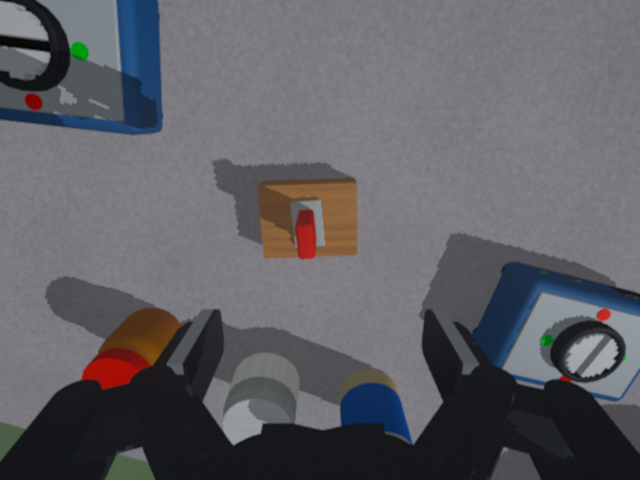

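The wrist view shows the key at (306,232) on its block at (309,218). Depth gives a handle of 30.6×14.2 mm at height 86 mm, which matches the given sizes. Centre is (0.553, -0.0144), yaw 0.462. I'll measure the block top and the pack from the same frame too.

```bash
python3 -c "
from h import *
d=dict(np.load('w1.npz'));P=pts(d);z=P[...,2]
m=(abs(z-.03)<.006)&(abs(P[...,0]-.55)<.07)&(abs(P[...,1]+.015)<.07)
hs=cv2.cvtColor(d['color'],cv2.COLOR_RGB2HSV);m&=(hs[...,1]>90)&(hs[...,0]<22)
print(m.sum(),cv2.minAreaRect((P[m][:,:2]*1000).astype(np.float32)))
m=(abs(z-.06)<.004)&(abs(P[...,1]-.27)<.12)&(abs(P[...,0]-.56)<.1)
goto(.553,-.0144,.10,2.033)"
```

```text
5352 ((551.6677856445312, -14.491325378417969), (70.06354522705078, 89.73479461669922), 23.564958572387695)
t 1.65 p [ 0.542  -0.0037  0.2018] yaw 1.9475 q6 -2.05
rot [ 0.0012  0.0002 -0.0855] shift [-0.0062 -0.0141  0.1018]
```

Emit:
{"method": "drive_tool", "body": {
  "plan": [
    [[0.001,0,-0.086,-0.006,-0.014,0.04,-1],[0.001,0,-0.086,-0.006,-0.014,0.08,-1],[0.001,0,-0.086,-0.006,-0.014,0.1,-1],[0.001,0,-0.086,-0.006,-0.014,0.1,-1],[0.001,0,-0.086,-0.006,-0.014,0.1,-1]]
  ]
}}

```text
t: 2.15
tcp_pos: [0.5532, -0.0136, 0.1029]
tool_rot: [[-0.894, -0.448, 0.001], [-0.448, 0.894, -0.0], [-0.001, -0.001, -1.0]]
contact_force: [-0.3, -0.2, 1.4]
gripper_width: 0.0857
grasp_force: 0.0
```

```bash
python3 -c "
from h import *
goto(.553,-.0144,.048,2.033)
d=cam('wrist')
P=pts(d);z=P[...,2];hs=cv2.cvtColor(d['color'],cv2.COLOR_RGB2HSV);m=(abs(z-.086)<.004)&(abs(P[...,0]-.549)<.04)&(abs(P[...,1]+.015)<.04)&(hs[...,1]>120);print(m.sum(),P[m].mean(0),cv2.minAreaRect((P[m][:,:2]*1000).astype(np.float32)))"
```

```text
t 2.15 p [ 0.5532 -0.0136  0.1029] yaw 2.0355 q6 -2.15
rot [-0.0005  0.0009  0.0025] shift [ 0.0005 -0.0006  0.0549]
1384 [ 0.551142   -0.01548917  0.08660307] ((552.0707397460938, -15.260953903198242), (29.126502990722656, 13.483285903930664), 27.162864685058594)
```

Emit:
{"method": "drive_tool", "body": {
  "plan": [
    [[0,0,0,0.001,-0.001,0.03,-1],[0,0,0,0.001,-0.001,0.053,-1],[0,0,0,0.001,-0.001,0.053,-1],[0,0,0,0.001,-0.001,0.053,1],[0,0,0,0.001,-0.001,0.053,1]]
  ],
  "force": 50
}}

```text
t: 2.7
tcp_pos: [0.5548, -0.0161, 0.052]
tool_rot: [[-0.895, -0.447, 0.005], [-0.447, 0.895, -0.001], [-0.004, -0.003, -1.0]]
contact_force: [0.4, 0.0, 0.6]
gripper_width: 0.059
grasp_force: 0.0
```

Emit:
{"method": "drive_tool", "body": {
  "plan": [
    [[0,0,0,0,0,0,1],[0,0,0,0,0,0,1],[0,0,0,0,0,0,1],[0,0,0,0,0,0,1],[0,0,0,0,0,0,1]]
  ]
}}

```text
t: 3.2
tcp_pos: [0.5534, -0.0161, 0.0501]
tool_rot: [[-0.895, -0.447, 0.002], [-0.447, 0.895, -0.0], [-0.002, -0.001, -1.0]]
contact_force: [-0.1, 0.5, 5.0]
gripper_width: 0.0135
grasp_force: 53.6
```

Gripped at 13.5 mm. Lift, then go above the open fastener.

Emit:
{"method": "drive_tool", "body": {
  "plan": [
    [[0,0,0,0,0,-0.02,1],[0,0,0,0,0,-0.05,1],[0,0,0,0,0,-0.09,1],[0,0,0,0,0,-0.12,1],[0,0,0,0,0,-0.12,1]]
  ]
}}

```text
t: 3.7
tcp_pos: [0.5558, -0.0164, 0.1749]
tool_rot: [[-0.895, -0.447, 0.01], [-0.447, 0.895, -0.001], [-0.008, -0.006, -1.0]]
contact_force: [1.1, 0.4, -0.1]
gripper_width: 0.0133
grasp_force: 52.9
```

```bash
python3 -c "
from h import *
goto(.5627,.27,.17,1.54)"
```

```text
t 3.7 p [ 0.5558 -0.0164  0.1749] yaw 2.0339 q6 -2.16
rot [-0.0034  0.0094  0.4939] shift [-0.1341  0.2532  0.0046]
```

Emit:
{"method": "drive_tool", "body": {
  "plan": [
    [[0,0,0.49,-0.134,0.253,0,1],[0,0,0.49,-0.134,0.253,0,1],[0,0,0.49,-0.134,0.253,0,1],[0,0,0.49,-0.134,0.253,0,1],[0,0,0.49,-0.134,0.253,0,1]]
  ]
}}

```text
t: 4.2
tcp_pos: [0.5577, 0.223, 0.1677]
tool_rot: [[-1.0, 0.03, -0.0], [0.03, 1.0, -0.001], [0.0, -0.001, -1.0]]
contact_force: [0.9, 0.1, -0.1]
gripper_width: 0.0135
grasp_force: 52.8
```

```bash
python3 -c "
from h import *
goto(.5627,.27,.17,1.54)"
```

```text
t 4.2 p [0.5577 0.223  0.1677] yaw 1.5404 q6 -1.24
rot [-0.0008 -0.0004  0.0004] shift [-0.0036  0.0471 -0.0023]
```

Emit:
{"method": "drive_tool", "body": {
  "plan": [
    [[0,0,0,0,0,0,1],[0,0,0,0,0,0,1],[0,0,0,0,0,0,1]]
  ]
}}

```text
t: 4.5
tcp_pos: [0.5581, 0.2205, 0.1681]
tool_rot: [[-1.0, 0.027, -0.0], [0.027, 1.0, -0.001], [0.0, -0.001, -1.0]]
contact_force: [0.9, 0.2, -1.6]
gripper_width: 0.0135
grasp_force: 52.8
```

```bash
python3 -c "
from h import *
goto(.5627,.27,.17,1.54)
d=cam('wrist');save(d,'w2.png');np.savez('w2.npz',**d)"
```

```text
t 4.5 p [0.5581 0.2205 0.1681] yaw 1.5437 q6 -1.25
rot [-0.0013 -0.0004  0.0037] shift [-0.0032  0.0496 -0.0019]
```

View pics/w2.png

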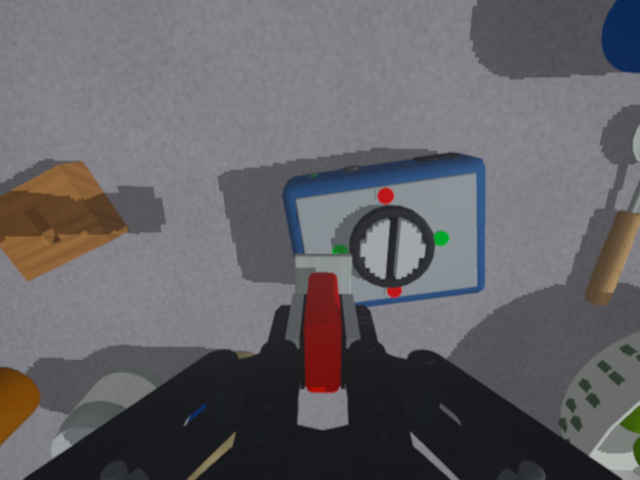

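The wrist view shows the fastener disc at (392,245) with a nearly vertical slot close to the red dots (386,196) and (394,291). The key is held at (322,330) with its flange at (322,262). I'll measure the slot and the key in the same frame.

```bash
cat >> h.py <<'E'
def slot(d,c0=(.5627,.27)):
    v,u=np.mgrid[0:480,0:640]; K=d['intrinsics']
    r=np.stack([(u-K[0,2])/K[0,0],(v-K[1,2])/K[1,1],np.ones(u.shape)],-1)@d['R']; c=-d['R'].T@d['t']
    W=(c+r*((.074-c[2])/r[...,2])[...,None])[...,:2]; g=cv2.cvtColor(d['color'],cv2.COLOR_RGB2GRAY)
    dk=(g<70)&(np.hypot(W[...,0]-c0[0],W[...,1]-c0[1])<.045)
    n,l,st,ce=cv2.connectedComponentsWithStats(dk.astype('uint8')); i=1+np.argmax(st[1:,4])
    (cx,cy),R=cv2.minEnclosingCircle((W[l==i]*1000).astype(np.float32)); 
    m=dk&(np.hypot(W[...,0]-cx/1e3,W[...,1]-cy/1e3)<.0195); q=W[m]; L=cv2.fitLine((q*1000).astype(np.float32),cv2.DIST_HUBER,0,.01,.01).ravel()
    print('collar',cx,cy,'R',R,'| slot mid',L[2:],'ang',np.arctan2(L[1],L[0]),'n',m.sum()); return (cx,cy),L
def key(d,o):
    P=pts(d); hs=cv2.cvtColor(d['color'],cv2.COLOR_RGB2HSV); p=o['tcp_pos']
    red=((hs[...,0]<8)|(hs[...,0]>172))&(hs[...,1]>120)&(np.hypot(P[...,0]-p[0],P[...,1]-p[1])<.04); zt=np.percentile(P[red][:,2],98)
    m=red&(P[...,2]>zt-.003); print('handle top z',zt,m.sum(),cv2.minAreaRect((P[m][:,:2]*1000).astype(np.float32)))
    f=(hs[...,1]<60)&(np.hypot(P[...,0]-p[0],P[...,1]-p[1])<.035)&(abs(P[...,2]-(zt-.051))<.004)
    if f.sum()>50: print('flange',f.sum(),np.median(P[f][:,2]),cv2.minAreaRect((P[f][:,:2]*1000).astype(np.float32)))
E
python3 -c "
from h import *
d=dict(np.load('w2.npz'));slot(d);key(d,get_obs())"
```

```text
collar 562.6063842773438 269.68157958984375 R 32.03544616699219 | slot mid [562.0746  270.42172] ang -0.04209813 n 361
handle top z 0.2059917328569689 2373 ((557.5288696289062, 220.65414428710938), (13.550345420837402, 29.594106674194336), 87.93023681640625)
flange 1599 0.15408118642324298 ((546.215576171875, 220.90200805664062), (28.146669387817383, 21.075641632080078), 87.58210754394531)
```

```bash
python3 -c "
from h import *
goto(.563,.2699,.12,1.534)"
```

```text
t 4.55 p [0.5584 0.2201 0.1684] yaw 1.5428 q6 -1.25
rot [-0.001   0.0001  0.0088] shift [-0.0032  0.0499  0.0484]
```

Emit:
{"method": "drive_tool", "body": {
  "plan": [
    [[0,0,0.009,-0.003,0.025,0,1],[0,0,0.009,-0.003,0.05,0.01,1],[0,0,0.009,-0.003,0.05,0.048,1],[0,0,0.009,-0.003,0.05,0.048,1],[0,0,0.009,-0.003,0.05,0.048,1]]
  ]
}}

```text
t: 5.05
tcp_pos: [0.5622, 0.2696, 0.1204]
tool_rot: [[-0.999, 0.037, -0.002], [0.037, 0.999, -0.002], [0.002, -0.002, -1.0]]
contact_force: [0.7, 1.0, -0.9]
gripper_width: 0.0135
grasp_force: 52.8
```

Emit:
{"method": "drive_tool", "body": {
  "plan": [
    [[0,0,0,0,0,0,1],[0,0,0,0,0,0,1],[0,0,0,0,0,0,1]]
  ]
}}

```text
t: 5.35
tcp_pos: [0.564, 0.2712, 0.123]
tool_rot: [[-0.999, 0.037, 0.004], [0.037, 0.999, 0.001], [-0.004, 0.001, -1.0]]
contact_force: [-0.3, -0.2, -0.3]
gripper_width: 0.0132
grasp_force: 52.8
```

```bash
python3 -c "
from h import *
d=cam('wrist');save(d,'w3.png');goto(.563,.2699,.102,1.534);key(d,get_obs())"
```

```text
t 5.4 p [0.5638 0.2713 0.1227] yaw 1.5345 q6 -1.17
rot [0.0006 0.0031 0.0005] shift [ 0.0008 -0.0015  0.0207]
handle top z 0.16085384545263556 2376 ((563.6586303710938, 271.30645751953125), (13.682493209838867, 30.364429473876953), 88.11247253417969)
flange 1579 0.10896733458177449 ((552.3092041015625, 271.86456298828125), (28.08420181274414, 21.397951126098633), 88.03141021728516)
```

View pics/w3.png

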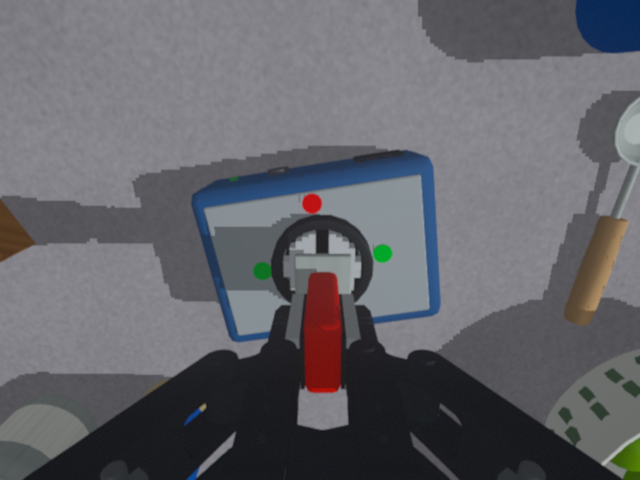

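The key is over the slot, which is visible at (322,240) just behind the flange at (324,265). The key sits about 1 mm off in +y. I'll correct that and insert.

Emit:
{"method": "drive_tool", "body": {
  "plan": [
    [[0,0,0,0.001,-0.001,0,1],[0,0,0,0.001,-0.001,0.005,1],[0,0,0,0.001,-0.001,0.01,1],[0,0,0,0.001,-0.001,0.014,1],[0,0,0,0.001,-0.001,0.016,1]]
  ]
}}

```text
t: 5.9
tcp_pos: [0.5614, 0.2702, 0.1041]
tool_rot: [[-0.999, 0.036, -0.0], [0.036, 0.999, -0.001], [0.0, -0.001, -1.0]]
contact_force: [-0.4, -0.1, -1.6]
gripper_width: 0.0135
grasp_force: 52.8
```

Emit:
{"method": "drive_tool", "body": {
  "plan": [
    [[0,0,0,0,0,0.002,1],[0,0,0,0,0,0.004,1],[0,0,0,0,0,0.005,1],[0,0,0,0,0,0.005,1],[0,0,0,0,0,0.005,1]]
  ]
}}

```text
t: 6.4
tcp_pos: [0.5621, 0.2704, 0.1005]
tool_rot: [[-0.999, 0.036, 0.002], [0.036, 0.999, -0.0], [-0.002, -0.0, -1.0]]
contact_force: [-0.1, 0.3, -1.2]
gripper_width: 0.0134
grasp_force: 53.0
```

```bash
python3 -c "
from h import *
d=cam('wrist');goto(.563,.2699,.100,1.534);key(d,get_obs());print(get_obs()['contact_force'],get_obs()['moment'])"
```

```text
t 6.45 p [0.5621 0.2704 0.1004] yaw 1.5349 q6 -1.17
rot [-0.0001  0.0015  0.0009] shift [-0.0009 -0.0005  0.0004]
handle top z 0.1383000744494004 2376 ((561.4240112304688, 270.6064453125), (13.690912246704102, 29.746423721313477), 87.56049346923828)
flange 1588 0.0863870047070632 ((550.0870971679688, 271.0170593261719), (28.064855575561523, 20.741151809692383), 88.10379791259766)
[-0.61876606  0.21715089 -1.09979353] [-0.01438555 -0.00714704  0.03962654]
```

The tip is at z ≈ 66 mm, about 8 mm into the slot with no contact force. Turn clockwise, which is + about tool z.

Emit:
{"method": "drive_tool", "body": {
  "plan": [
    [[0,0,0.1,0,0,0,1],[0,0,0.22,0,0,0,1],[0,0,0.34,0,0,0,1],[0,0,0.46,0,0,0,1],[0,0,0.58,0,0,0,1]]
  ]
}}

```text
t: 6.95
tcp_pos: [0.5624, 0.2714, 0.1005]
tool_rot: [[-0.814, 0.581, 0.002], [0.581, 0.814, 0.002], [-0.001, 0.003, -1.0]]
contact_force: [1.5, 4.8, -3.7]
gripper_width: 0.0134
grasp_force: 52.3
```

Emit:
{"method": "drive_tool", "body": {
  "plan": [
    [[0,0,0.12,0,0,0,1],[0,0,0.24,0,0,0,1],[0,0,0.36,0,0,0,1],[0,0,0.48,0,0,0,1],[0,0,0.6,0,0,0,1]]
  ]
}}

```text
t: 7.45
tcp_pos: [0.563, 0.2722, 0.1007]
tool_rot: [[-0.343, 0.939, 0.004], [0.939, 0.343, 0.003], [0.001, 0.005, -1.0]]
contact_force: [6.6, 7.9, -6.8]
gripper_width: 0.0136
grasp_force: 51.8
```

Emit:
{"method": "drive_tool", "body": {
  "plan": [
    [[0,0,0.06,0,0,0,1],[0,0,0.12,0,0,0,1],[0,0,0.18,0,0,0,1],[0,0,0.24,0,0,0,1],[0,0,0.24,0,0,0,1]]
  ]
}}

```text
t: 7.95
tcp_pos: [0.5636, 0.2718, 0.1013]
tool_rot: [[-0.113, 0.994, 0.005], [0.994, 0.113, 0.003], [0.002, 0.006, -1.0]]
contact_force: [4.2, 5.1, -2.7]
gripper_width: 0.0133
grasp_force: 52.5
```

```bash
python3 -c "
from h import *
d=cam('wrist');save(d,'w4.png');goto(.5624,.2702,.100,0);key(d,get_obs());print(get_obs()['contact_force'],get_obs()['moment'])"
```

```text
t 8.0 p [0.5636 0.2718 0.1013] yaw 0.1146 q6 0.25
rot [ 0.0054 -0.0022  0.1146] shift [-0.0015 -0.0014  0.0013]
handle top z 0.13915319913524987 2384 ((562.8828735351562, 271.8453369140625), (13.585381507873535, 29.90996742248535), 5.981466293334961)
flange 1595 0.08734539500644464 ((562.0138549804688, 283.4142150878906), (28.011995315551758, 20.83515739440918), 6.443015098571777)
[ 6.20028195  4.95729872 -2.24946715] [ 1.11978802 -1.05528366  0.10526285]
```

View pics/w4.png

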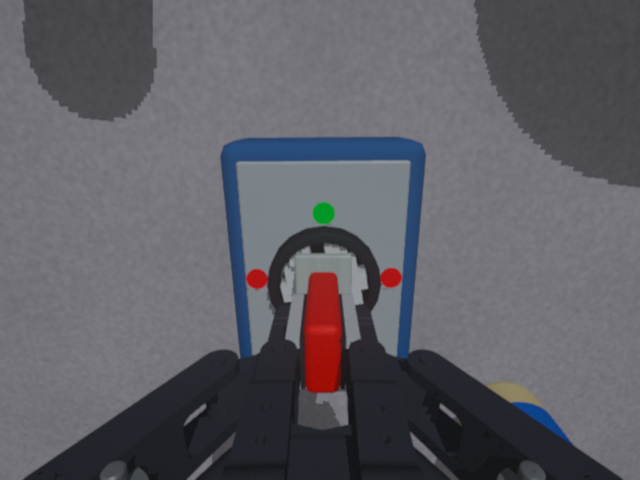

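The key is turned nearly onto the green line, with a green dot at (323,213). The slot, at (317,247), lags by the blade play. Continue to the stop.

Emit:
{"method": "drive_tool", "body": {
  "plan": [
    [[0,0,0.04,-0.001,-0.001,0.001,1],[0,0,0.08,-0.001,-0.001,0.001,1],[0,0,0.12,-0.001,-0.001,0.001,1],[0,0,0.16,-0.001,-0.001,0.001,1],[0,0,0.18,-0.001,-0.001,0.001,1]]
  ]
}}

```text
t: 8.5
tcp_pos: [0.5635, 0.2708, 0.1011]
tool_rot: [[0.066, 0.998, 0.007], [0.998, -0.066, 0.003], [0.003, 0.007, -1.0]]
contact_force: [6.8, 5.0, -1.0]
gripper_width: 0.0133
grasp_force: 52.8
```

```bash
python3 -c "
from h import *
d=cam('wrist');np.savez('w5.npz',**d);goto(.5624,.2702,.100,0);key(d,get_obs());print(get_obs()['contact_force'],get_obs()['moment'])
slot(d)
cv2.imwrite('pics/c5.png',cv2.resize(d['color'][200:340,240:400,::-1],None,fx=4,fy=4))"
```

```text
t 8.55 p [0.5636 0.2708 0.1011] yaw -0.0672 q6 0.43
rot [ 0.0071 -0.0032 -0.0672] shift [-0.0007 -0.0012  0.0011]
handle top z 0.13894446764640267 2374 ((562.7257080078125, 270.535888671875), (30.134016036987305, 13.513978004455566), 86.00101470947266)
flange 1591 0.08715749008803099 ((564.0719604492188, 282.3992004394531), (20.84285545349121, 28.02730941772461), 85.75308990478516)
[ 7.20320428  5.0950215  -0.50403608] [ 1.05943633 -1.4720377   0.06529518]
collar 562.2860717773438 264.00628662109375 R 40.62592315673828 | slot mid [562.1375  260.03912] ang 1.4976233 n 1615
```

View pics/c5.png

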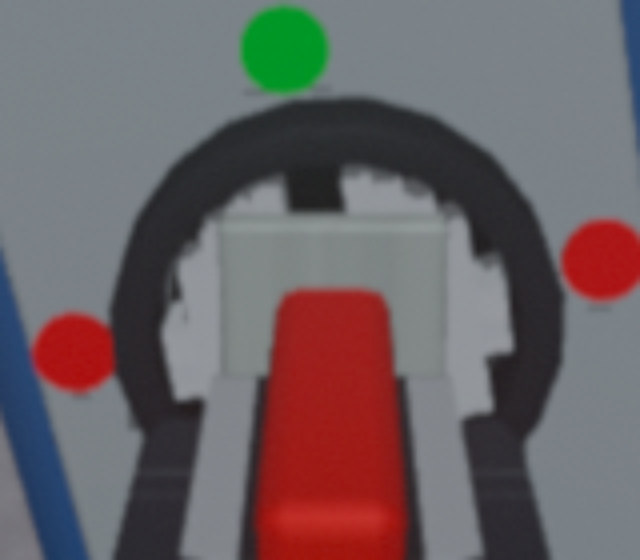

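The slot's visible end is at full-image (318.7,247.5) and the green dot at (311,212.5). I'll work out its angle about the axis.

```bash
python3 -c "
from h import *
d=dict(np.load('w5.npz'))
for u,v,z in((318.7,247.5,.074),(311.2,212.5,.062),(258.7,288,.062),(390.5,265,.062)):
  p=ray(d,u,v,z);print(p,np.arctan2(p[1]-.2702,p[0]-.5624),np.hypot(p[1]-.2702,p[0]-.5624))
P=pts(d);g=cv2.cvtColor(d['color'],cv2.COLOR_RGB2GRAY)
for v in (244,246,248,250,252): 
  us=[u for u in range(306,335) if g[v,u]<70]
  if us: p=ray(d,np.mean(us),v,.074); print(v,min(us),max(us),p[:2],np.arctan2(p[1]-.2702,p[0]-.5624),np.hypot(p[1]-.2702,p[0]-.5624))
"
```

```text
[0.56263851 0.29204365 0.074     ] 1.5598779066033608 0.021844947847189253
[0.55967466 0.30792421 0.062     ] 1.6429148190277063 0.03782252284762535
[0.52598276 0.26529092 0.062     ] -3.0075993451149126 0.036746625026393726
[0.60207826 0.27439826 0.062     ] 0.10541523143270526 0.039899743600688445
244 306 324 [0.56175881 0.29403418] 1.5976918400167777 0.023842803416613812
246 311 324 [0.56207613 0.29291119] 1.5850556681967798 0.022713494496084237
248 312 324 [0.56225657 0.29179335] 1.577438407085071 0.021593823583622086
250 312 325 [0.56243772 0.29067112] 1.5689536118022638 0.020471159642503466
252 313 325 [0.56261958 0.28954449] 1.559445587781071 0.019345738662862804
```

The slot estimates range from about 1.53 to 1.62 rad, so it is on the green line, at or near the stop. One more nudge to feel the stop.

Emit:
{"method": "drive_tool", "body": {
  "plan": [
    [[0,0,0.02,0,0,0,1],[0,0,0.04,0,0,0,1],[0,0,0.06,0,0,0,1],[0,0,0.06,0,0,0,1],[0,0,0.06,0,0,0,1]]
  ]
}}

```text
t: 9.05
tcp_pos: [0.5639, 0.2707, 0.1012]
tool_rot: [[0.125, 0.992, 0.008], [0.992, -0.125, 0.003], [0.004, 0.008, -1.0]]
contact_force: [8.5, 4.8, -2.3]
gripper_width: 0.0132
grasp_force: 52.5
```

```bash
python3 -c "
from h import *
goto(.5624,.2702,.100,0);o=get_obs();print(o['contact_force'],o['moment'],o['tau'][5])"
```

```text
t 9.05 p [0.5639 0.2707 0.1012] yaw -0.1249 q6 0.49
rot [ 0.0078 -0.0034 -0.1249] shift [-0.0007 -0.0015  0.0012]
[ 8.47371527  4.82861411 -2.30865157] [ 0.97333467 -1.73639056  0.1631111 ] 0.21548274904489517
```

The moment has risen to 0.16 N m, so it is at the stop. Relax within the slot play, then lift out.

Emit:
{"method": "drive_tool", "body": {
  "plan": [
    [[0,0,-0.08,0,0,0,1],[0,0,-0.16,0,0,0,1],[0,0,-0.16,0,0,-0.015,1],[0,0,-0.16,0,0,-0.04,1],[0,0,-0.16,0,0,-0.07,1]]
  ]
}}

```text
t: 9.55
tcp_pos: [0.5601, 0.2689, 0.1688]
tool_rot: [[-0.035, 0.999, -0.001], [0.999, 0.035, -0.001], [-0.001, -0.001, -1.0]]
contact_force: [0.1, -0.2, -0.3]
gripper_width: 0.0134
grasp_force: 52.9
```

```bash
python3 -c "
from h import *
goto(.5534,-.0161,.17,2.033)"
```

```text
t 9.55 p [0.5601 0.2689 0.1688] yaw 0.0348 q6 0.33
rot [-2.0000e-03 -6.0000e-04 -1.9982e+00] shift [-0.2846 -0.0166 -0.0009]
```

Emit:
{"method": "drive_tool", "body": {
  "plan": [
    [[0,0,-0.14,-0.05,-0.005,0,1],[0,0,-0.28,-0.1,-0.01,0,1],[0,0,-0.42,-0.13,-0.01,0,1],[0,0,-0.56,-0.13,-0.01,0,1],[0,0,-0.7,-0.13,-0.01,0,1]]
  ]
}}

```text
t: 10.05
tcp_pos: [0.5557, 0.1376, 0.1697]
tool_rot: [[-0.673, 0.74, 0.002], [0.74, 0.673, -0.0], [-0.001, 0.001, -1.0]]
contact_force: [-0.6, 0.3, -0.9]
gripper_width: 0.0135
grasp_force: 52.8
```

```bash
python3 -c "
from h import *
d=cam('wrist');slot(d);d=cam('top');slot(d)
goto(.5534,-.0161,.17,1.99)"
```

```text
collar 563.107666015625 269.3070068359375 R 31.818811416625977 | slot mid [563.15753 269.73398] ang -1.4802127 n 451
collar 553.4110107421875 258.665283203125 R 24.66094207763672 | slot mid [545.5437  247.98752] ang -0.60750127 n 34
t 10.15 p [0.5557 0.1386 0.1696] yaw 0.7364 q6 -0.58
rot [ 2.0000e-04  1.7000e-03 -1.2536e+00] shift [-0.1131 -0.1056 -0.0004]
```

The wrist view puts the slot at -1.480 rad, so fast_a ≈ 1.60: locked at the stop. Now back to the block.

Emit:
{"method": "drive_tool", "body": {
  "plan": [
    [[0,0,-0.14,-0.03,-0.03,0,1],[0,0,-0.28,-0.06,-0.06,0,1],[0,0,-0.42,-0.09,-0.09,0,1],[0,0,-0.56,-0.113,-0.106,0,1],[0,0,-0.7,-0.113,-0.106,0,1]]
  ]
}}

```text
t: 10.65
tcp_pos: [0.5529, -0.0193, 0.1696]
tool_rot: [[-0.99, 0.138, 0.002], [0.138, 0.99, -0.002], [-0.002, -0.001, -1.0]]
contact_force: [-0.4, 1.1, -1.2]
gripper_width: 0.0133
grasp_force: 52.9
```

Emit:
{"method": "drive_tool", "body": {
  "plan": [
    [[0,0,-0.14,0,0,0,1],[0,0,-0.28,0,0,0,1],[0,0,-0.42,0,0,0,1],[0,0,-0.55,0,0,0,1],[0,0,-0.55,0,0,0,1]]
  ]
}}

```text
t: 11.15
tcp_pos: [0.5528, -0.0156, 0.1694]
tool_rot: [[-0.916, -0.401, 0.001], [-0.401, 0.916, -0.0], [-0.001, -0.001, -1.0]]
contact_force: [-0.3, 0.2, -1.4]
gripper_width: 0.0133
grasp_force: 52.8
```

Emit:
{"method": "drive_tool", "body": {
  "plan": [
    [[0,0,0,0,0,0,1],[0,0,0,0,0,0,1],[0,0,0,0,0,0,1]]
  ]
}}

```text
t: 11.45
tcp_pos: [0.5527, -0.0158, 0.1693]
tool_rot: [[-0.916, -0.4, 0.001], [-0.4, 0.916, -0.0], [-0.001, -0.001, -1.0]]
contact_force: [-0.9, -0.1, -1.5]
gripper_width: 0.0134
grasp_force: 52.8
```

```bash
python3 -c "
from h import *
d=cam('wrist');goto(.553,-.0155,.075,1.99);key(d,get_obs())
P=pts(d);z=P[...,2]
m=(abs(z-.03)<.006)&(abs(P[...,0]-.55)<.07)&(abs(P[...,1]+.015)<.07)
hs=cv2.cvtColor(d['color'],cv2.COLOR_RGB2HSV);m&=(hs[...,1]>90)&(hs[...,0]<22)
print(m.sum(),cv2.minAreaRect((P[m][:,:2]*1000).astype(np.float32)))"
```

```text
t 11.5 p [ 0.5527 -0.0158  0.1693] yaw 1.983 q6 -2.1
rot [-0.0007  0.0011 -0.007 ] shift [-0.0003  0.0003  0.0943]
handle top z 0.20720812262793026 2388 ((552.0792846679688, -15.737115859985352), (30.20231819152832, 13.65630054473877), 24.222463607788086)
flange 1587 0.15533496292261464 ((541.638916015625, -20.16699981689453), (20.67013168334961, 27.99411392211914), 23.923377990722656)
7572 ((551.4774780273438, -14.452362060546875), (69.66842651367188, 89.70150756835938), 23.671823501586914)
```

Emit:
{"method": "drive_tool", "body": {
  "plan": [
    [[0,0,0,0,0.001,0.03,1],[0,0,0,0,0.001,0.06,1],[0,0,0,0,0.001,0.085,1],[0,0,0,0,0.001,0.095,1],[0,0,0,0,0.001,0.095,1]]
  ]
}}

```text
t: 12.0
tcp_pos: [0.5511, -0.0148, 0.0727]
tool_rot: [[-0.916, -0.402, -0.002], [-0.402, 0.916, 0.0], [0.002, 0.001, -1.0]]
contact_force: [0.8, -0.8, -1.0]
gripper_width: 0.0135
grasp_force: 52.9
```

Emit:
{"method": "drive_tool", "body": {
  "plan": [
    [[0,0,0,0,0,0.006,1],[0,0,0,0,0,0.012,1],[0,0,0,0,0,0.018,1],[0,0,0,0,0,0.021,1],[0,0,0,0,0,0.021,1]]
  ]
}}

```text
t: 12.5
tcp_pos: [0.5521, -0.015, 0.0529]
tool_rot: [[-0.915, -0.402, 0.001], [-0.402, 0.915, -0.0], [-0.0, -0.0, -1.0]]
contact_force: [-0.4, -0.1, -0.8]
gripper_width: 0.0136
grasp_force: 52.9
```

```bash
python3 -c "
from h import *
d=cam('wrist');goto(.553,-.0155,.05,1.99);key(d,get_obs());print(get_obs()['contact_force'])"
```

```text
t 12.55 p [ 0.5523 -0.015   0.0532] yaw 1.9849 q6 -2.1
rot [-0.0005  0.0008 -0.0051] shift [-0.0004 -0.0008  0.0032]
handle top z 0.0907982970561969 2378 ((551.5446166992188, -14.879480361938477), (30.140714645385742, 13.664316177368164), 24.318960189819336)
flange 1576 0.038827334804984695 ((541.0143432617188, -19.374216079711914), (20.91084098815918, 28.047706604003906), 23.952617645263672)
[ 0.45311415 -0.8163808  -1.11865636]
```

The blade has gone in freely and the flange is about 3.5 mm above the wood. Lower it gently.

Emit:
{"method": "drive_tool", "body": {
  "plan": [
    [[0,0,0,0,0,0.001,1],[0,0,0,0,0,0.002,1],[0,0,0,0,0,0.003,1],[0,0,0,0,0,0.0035,1],[0,0,0,0,0,0.0035,1]]
  ]
}}

```text
t: 13.05
tcp_pos: [0.5525, -0.015, 0.0501]
tool_rot: [[-0.915, -0.402, 0.001], [-0.402, 0.915, -0.0], [-0.001, -0.001, -1.0]]
contact_force: [-1.4, 0.2, 2.3]
gripper_width: 0.0135
grasp_force: 53.3
```

```bash
python3 -c "
from h import *
d=cam('wrist');goto(.553,-.0155,.05,1.99);key(d,get_obs());print(get_obs()['contact_force'])"
```

```text
t 13.1 p [ 0.5525 -0.015   0.0501] yaw 1.985 q6 -2.1
rot [-0.0008  0.0012 -0.005 ] shift [-0.0002 -0.0007  0.0001]
handle top z 0.08797121636585464 2384 ((551.9796752929688, -14.858136177062988), (29.998865127563477, 13.646047592163086), 24.53122329711914)
flange 1572 0.036003687388592776 ((541.4490966796875, -19.50765037536621), (20.80727767944336, 28.231040954589844), 24.746944427490234)
[-1.24936737 -0.44121703  1.8662989 ]
```

Touching now: force +2 N, and TCP height equal to the original grasp. Open partly, then fully while rising.

Emit:
{"method": "drive_tool", "body": {
  "plan": [
    [[0,0,0,0,0,0,0.5],[0,0,0,0,0,0,0.2],[0,0,0,0,0,0,-0.2],[0,0,0,0,0,0,-0.6],[0,0,0,0,0,0,-1]]
  ]
}}

```text
t: 13.6
tcp_pos: [0.5525, -0.015, 0.0498]
tool_rot: [[-0.915, -0.402, 0.001], [-0.402, 0.915, -0.0], [-0.001, -0.001, -1.0]]
contact_force: [-0.1, -0.5, -0.6]
gripper_width: 0.0761
grasp_force: 0.0
```

Emit:
{"method": "drive_tool", "body": {
  "plan": [
    [[0,0,0,0,0,0,-1],[0,0,0,0,0,-0.03,-1],[0,0,0,0,0,-0.07,-1],[0,0,0,0,0,-0.11,-1],[0,0,0,0,0,-0.15,-1]]
  ]
}}

```text
t: 14.1
tcp_pos: [0.5519, -0.0149, 0.2013]
tool_rot: [[-0.915, -0.402, 0.001], [-0.402, 0.915, -0.0], [-0.001, -0.001, -1.0]]
contact_force: [0.9, -0.2, 0.0]
gripper_width: 0.0853
grasp_force: 0.0
```

Emit:
{"method": "drive_tool", "body": {
  "plan": [
    [[0,0,0,0,0,0,-1],[0,0,0,0,0,0,-1],[0,0,0,0,0,0,-1]]
  ]
}}

```text
t: 14.4
tcp_pos: [0.5516, -0.0149, 0.1985]
tool_rot: [[-0.915, -0.402, -0.001], [-0.402, 0.915, 0.0], [0.001, 0.0, -1.0]]
contact_force: [-0.8, 0.2, -0.7]
gripper_width: 0.0853
grasp_force: 0.0
```

```bash
python3 -c "
from h import *
d=cam('wrist');save(d,'w6.png');key(d,get_obs());slot(d)
P=pts(d);z=P[...,2]
m=(abs(z-.03)<.006)&(abs(P[...,0]-.55)<.07)&(abs(P[...,1]+.015)<.07)
hs=cv2.cvtColor(d['color'],cv2.COLOR_RGB2HSV);m&=(hs[...,1]>90)&(hs[...,0]<22)
print(m.sum(),cv2.minAreaRect((P[m][:,:2]*1000).astype(np.float32)))"
```

```text
handle top z 0.0882924015366999 565 ((551.8479614257812, -15.16694450378418), (28.145389556884766, 13.218449592590332), 24.048484802246094)
flange 762 0.03612378275642078 ((552.1505126953125, -14.344207763671875), (43.91349411010742, 27.722766876220703), 22.992712020874023)
collar 570.7217407226562 264.318115234375 R 41.30876159667969 | slot mid [571.13763 260.2288 ] ang -0.9156926 n 245
5476 ((551.3844604492188, -14.517444610595703), (69.47014617919922, 89.55457305908203), 23.610197067260742)
```

View pics/w6.png

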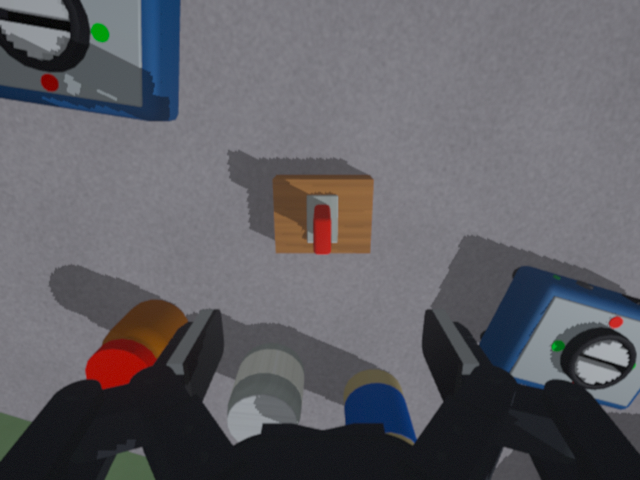

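The key stands upright at (322,225) on its block, with handle and flange centred on the mouth to within 1 mm. The pack slot at (600,360) points to the green dots, and everything else stands where it was.

```bash
python3 -c "
from cell import *
print(close_job())"
```

```text
the job is handed in; nothing more can be done
None
```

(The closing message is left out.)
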